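Set the stock tags on the fixings rack

TASK

The stock tags on the fixings rack, each with a round disc on one face and a bar on the other, have not kept up with the stock: with your fingertips push the wrong ones round on their pins, like turning a page, so that the bins filled to the rim, and only those, turn their disc towards the robot (tag folded fully to the robot's left), and the nearly empty bins their bar (folded fully to the robot's right). Do not lift a tag up its pin, and leave the tools, bottle and tin where they are.

Things in the scene. Friction and masses are not known exactly. Their poses are not given: they have to be found in the camera images.
- rack: the stock rack, fixed: base board 170 x 604 x 18 mm with timber cheeks 80 mm high; origin under its centre, at bench height; x from its front (robot side) to its back, y along the row to the robot's left. On it four fixed plywood bins side by side, 140 mm apart, in any order: 150 deep x 132 wide x 80 mm, open on top, rim 98 mm above the bench, goods at most 10 mm above the rim
- pin_dowels (a point): upright 6 mm pin, fixed, of the tag of the bin heaped to the rim with wooden dowel pins (12 mm thick, 50 mm long): FULL. The point is on the pin's axis at the tag's mid-height, 133 mm above the bench; axes as the rack's. The pin stands 14 mm before the bin's front wall, at its middle; top 181 mm above the bench. The bin's centre lies 89 mm along +x
- tag_dowels (a joint): turn of that bin's tag, rad. 0 = folded left (rack +y), its round disc facing the robot: FULL. It swings like a page over the robot's side (1.57 = straight out towards the robot) to 3.14 = folded right (-y), its bar facing the robot: REORDER. Stops at 0 and 3.14; stays where left (friction 0.02 N m). At q the leaf points along (-sin q, cos q) in the rack's x, y
- leaf_dowels (a point): centre of that tag's leaf, 32 mm from the pin's axis. Plain aluminium plate, 3 mm thick (6 mm hem on top), reaching 62 mm from the axis, 106 to 163 mm above the bench: all above the bin's rim, free space behind it for a fingertip. Lift-off hinge: the tag (60 g) just sits on its pin and rides up if pulled upwards
- pin_wedges (a point): upright 6 mm pin, fixed, of the tag of the bin stacked to the rim with flat wooden packers (110 x 26 x 7 mm): FULL. The point is on the pin's axis at the tag's mid-height, 133 mm above the bench; axes as the rack's. The pin stands 14 mm before the bin's front wall, at its middle; top 181 mm above the bench. The bin's centre lies 89 mm along +x
- tag_wedges (a joint): turn of that bin's tag, rad. 0 = folded left (rack +y), its round disc facing the robot: FULL. It swings like a page over the robot's side (1.57 = straight out towards the robot) to 3.14 = folded right (-y), its bar facing the robot: REORDER. Stops at 0 and 3.14; stays where left (friction 0.02 N m). At q the leaf points along (-sin q, cos q) in the rack's x, y
- leaf_wedges (a point): centre of that tag's leaf, 32 mm from the pin's axis. Plain aluminium plate, 3 mm thick (6 mm hem on top), reaching 62 mm from the axis, 106 to 163 mm above the bench: all above the bin's rim, free space behind it for a fingertip. Lift-off hinge: the tag (60 g) just sits on its pin and rides up if pulled upwards
- pin_brackets (a point): upright 6 mm pin, fixed, of the tag of the bin with just two small steel angle brackets left on its bare floor: NOT full. The point is on the pin's axis at the tag's mid-height, 133 mm above the bench; axes as the rack's. The pin stands 14 mm before the bin's front wall, at its middle; top 181 mm above the bench. The bin's centre lies 89 mm along +x
- tag_brackets (a joint): turn of that bin's tag, rad. 0 = folded left (rack +y), its round disc facing the robot: FULL. It swings like a page over the robot's side (1.57 = straight out towards the robot) to 3.14 = folded right (-y), its bar facing the robot: REORDER. Stops at 0 and 3.14; stays where left (friction 0.02 N m). At q the leaf points along (-sin q, cos q) in the rack's x, y
- leaf_brackets (a point): centre of that tag's leaf, 32 mm from the pin's axis. Plain aluminium plate, 3 mm thick (6 mm hem on top), reaching 62 mm from the axis, 106 to 163 mm above the bench: all above the bin's rim, free space behind it for a fingertip. Lift-off hinge: the tag (60 g) just sits on its pin and rides up if pulled upwards
- pin_clips (a point): upright 6 mm pin, fixed, of the tag of the bin with just one small steel pipe clip left on its bare floor: NOT full. The point is on the pin's axis at the tag's mid-height, 133 mm above the bench; axes as the rack's. The pin stands 14 mm before the bin's front wall, at its middle; top 181 mm above the bench. The bin's centre lies 89 mm along +x
- tag_clips (a joint): turn of that bin's tag, rad. 0 = folded left (rack +y), its round disc facing the robot: FULL. It swings like a page over the robot's side (1.57 = straight out towards the robot) to 3.14 = folded right (-y), its bar facing the robot: REORDER. Stops at 0 and 3.14; stays where left (friction 0.02 N m). At q the leaf points along (-sin q, cos q) in the rack's x, y
- leaf_clips (a point): centre of that tag's leaf, 32 mm from the pin's axis. Plain aluminium plate, 3 mm thick (6 mm hem on top), reaching 62 mm from the axis, 106 to 163 mm above the bench: all above the bin's rim, free space behind it for a fingertip. Lift-off hinge: the tag (60 g) just sits on its pin and rides up if pulled upwards
- hammer: bystander: hammer, 270 mm long, lying loose on the bench in front of the rack; origin at its underside, mid-length, x along the handle towards the head
- flat_bar: bystander: small yellow flat pry bar, 190 x 30 mm, 40 mm high at its bent end, lying loose in front of the rack; origin at the middle of its underside, x along it
- glue: bystander: white glue bottle, 60 mm across and 150 mm tall, standing loose beyond the left end of the rack; origin at the centre of its underside
- tin: bystander: steel tin, 72 mm across and 85 mm tall, standing loose beyond the right end of the rack; origin at the centre of its underside

How it is judged:
By the outcome, as a careful person would: the job done as asked, in the order asked, and still so for the second after the job is handed in, with the robot touching nothing.
It also fails if it takes over 54 s, if anything falls off the work surface, if the arm or the gripper's body presses on something with over 40 N, if the wrist force passes 120 N, or if a joint passes its speed limit or range.

ROBOT

A 6-joint arm with a two-finger parallel gripper is mounted at the origin on the work surface. World frame = base frame: x ahead of the robot, y to its left, z up, the work surface at z = 0. Lengths are in m, angles in rad, forces in N, time in s.
With the tool pointing down it reaches from about 0.425 to 0.95 m from the base axis. Payload 14.7 kg.
Tool frame: the origin (TCP) lies where the fingers leave the gripper's body, on its centre line; the fingertips stand 73 mm ahead of it and the grasp point (between the pads) lies 54 mm ahead of it; z points along the fingers, y is the line along which they close (so a half turn about z gives the same grasp; the last joint's range is limited). The gripper opens to 85 mm and grips with 20 to 120 N. Pads are 22 mm wide; open, the fingers measure 114 mm over their backs; the gripper's body (76 mm by 85 mm) begins 54 mm behind the grasp point. The pads swing forward as they close: fully open they stand 13 mm farther back than shut.
Start: joints at [-1.351, 0.48, 1.596, -0, 1.065, -0.047], TCP at [0.171, -0.627, 0.304] pointing down, gripper open.
Joint ranges: [-2.75, 2.75], [-0.82, 2.05], [0.23, 2.67], [-1.56, 4.7], [0.09, 2.69], [-2.92, 2.92]. Speed limits (rad/s): [1.89, 1.89, 2.39, 3.01, 3.01, 3.01].

INTERFACE

Orientations are given as a rotation vector (axis times angle).
In Python, from plant import arm, eyes, workorder gives the robot as it stands.
- The arm moves only by the tool jog_arm, never from a script. Its argument "motion" is a list of rows, each a list of 3 entries, a list of its own where there are three numbers: the shift along the tool's x, y, z scaled (see below), then the turn, a rotation vector about the tool's x, y, z scaled (see below), then the closure, from 0 (fully open) to 1 (shut). A call has 1 to 5 rows; each row shifts and turns the commanded pose from where the row before left it, along the tool's axes as they then stand; what a row does not reach is not made up. The controller multiplies each number of a shift by 0.025 m and each number of a turn by 0.08 rad. A row lasts 1/8 s, in which the tool goes at most 62.5 mm and 10.7 degrees, less where a joint would pass 70% of its speed; a pose out of reach is approached as far as the arm can. A call with a number of a shift or a turn outside -1 to 1 is refused whole. A call with a gripper value outside its range is refused whole. The fingers move at their own pace and stop on an object; "newtons" is the grip in N (left out, the last holds). Time passes only in rows, so rows that do not move let the fingers close. It gives the time, the measured TCP pose, the force, the opening and the grip force at its end, in the units of the state.
- arm.get_obs(): the state, without advancing time (a new reading comes with each control period).
- eyes.read_camera(name): name is "scene" or "top" or "wrist"; returns a dict with "img" (480x640x3 uint8, blue, green, red), "range_z" (480x640 float32, m along the optical axis (not along the pixel's ray), 0 where there is no reading), "fov_y" (degrees; the focal length in pixels is half the picture's height over the tangent of half this angle, whatever the lens; pixels are square), "cx", "cy" (the principal point, pixels), "rvec" (rotation vector, rad) and "tvec" (3), from world to camera coordinates, as OpenCV has them; the wrist camera has in their place "mount" (4x4, takes a point from camera to tool coordinates, whose origin is the TCP and whose axes are the flange's). Camera axes: x right, y down, z forward; pixel columns grow to the right and rows downward; lengths in m; the calibration is good to about 2 mm. A picture is of the moment at which its call begins: read the wrist's pose just before it.
- workorder.sign_off(): hands the job in; it is judged then, once.
Trained networks look in a picture, given as the dict that the camera call returned (one of the last four; its "shot" number tells which), for a name from the list of things; names that differ only in an ending like _2 or _b are one class to them, and where a whole thing is asked for, a point or a joint stands for the part that bears it (a point fixed in the world has none). Each returns a list of dicts, best first, with "confidence" (0 to 1); they miss things now and then, are a little off and sometimes report something else, mostly with a low value. They report only what shows in the picture. A call takes as long as a camera call.
- eyes.trace(thing, picture): "pixels" (480x640 bool, what is visible of it) and "rect" ([left, top, width, height] in pixels, round what is visible of it).
The state is a dict: "clock": time; "q": joint angles; "joint_vel": joint speeds; "joint_torque": joint torques, N m; "tool_pos": TCP position; "eef_rot": TCP orientation; "contact_force": force on the tool from outside, world axes, zero at the start; "ft_torque": the same for the moment, N m; "finger_gap": finger opening in m; "grasp_force": force on a finger pad.
Only numpy, scipy, OpenCV 4.12 (cv2) and the standard library are available. Lean on these libraries where they do the work, as an engineer would, in place of code of your own. Each camera call takes 0.05 s, during which the arm holds its last target. There are 200 camera calls.

## Working session

There is one attempt and no reset: what is moved stays moved. The work goes in short steps, Python scripts to look and compute and a tool call to move; the robot and the scene stay as the last step left them, time stands still between calls to the robot, and variables do not carry over. Pictures are saved under pics/ and viewed, at most 10 in all, crops included, and the job is handed in when it is done.

Besides the shell and the picture viewer there is one more tool, called after "Emit:" as name([rows], argument=value, ...), one row to a line, values as JSON. jog_arm: Moves the arm, as the interface text tells. Its arguments: {"type":"object","properties":{"motion":{"type":"array","items":{"type":"array"}},"newtons":{"type":"number"}},"required":["motion"]}

```bash
mkdir -p pics
cat > h.py <<'E'
import numpy as np, cv2
from plant import arm, eyes, workorder
def f(p): return 240/np.tan(np.radians(p["fov_y"])/2)
def cloud(p):
    v,u=np.mgrid[:480,:640]; z=p["range_z"]; F=f(p)
    c=np.stack([(u-p["cx"])/F*z,(v-p["cy"])/F*z,z],-1)
    R=cv2.Rodrigues(np.array(p["rvec"],float))[0]
    return (c-np.array(p["tvec"]).ravel())@R
E
python3 - <<'E'
from h import *
for n in("top","scene"):
    p=eyes.read_camera(n); cv2.imwrite(f"pics/{n}0.png",p["img"]); np.save(n+".npy",cloud(p)); np.save(n+"z.npy",p["range_z"])
    c=cloud(p)
    for t in ["rack","leaf_dowels","leaf_wedges","leaf_brackets","leaf_clips","hammer","flat_bar","glue","tin"]:
        for d in eyes.trace(t,p)[:5]:
            m=d["pixels"]&(p["range_z"]>0); q=c[m]
            print(n,t,round(d["confidence"],2),d["rect"],np.round(np.median(q,0),3) if len(q) else "", np.round(np.percentile(q,[2,98],axis=0),3).tolist() if len(q) else "")
o=arm.get_obs(); print(o["tool_pos"],o["eef_rot"],o["clock"],o["finger_gap"])
E
```

```text
top rack 0.75 [153.0, 125.8, 311.4, 123.2] [0.558 0.036 0.077] [[0.479, -0.266, 0.003], [0.715, 0.339, 0.097]]
top leaf_wedges 0.46 [162.3, 243.3, 44.8, 6.8] [0.476 0.257 0.147] [[0.469, 0.227, 0.034], [0.486, 0.314, 0.164]]
top leaf_brackets 0.75 [318.2, 220.1, 36.8, 17.4] [ 0.511 -0.019  0.159] [[0.495, -0.047, -0.002], [0.528, 0.008, 0.164]]
top leaf_clips 0.57 [276.6, 226.4, 33.0, 9.3] [0.505 0.063 0.155] [[0.499, 0.034, 0.016], [0.517, 0.091, 0.164]]
top hammer 0.79 [183.1, 271.6, 132.8, 49.0] [0.393 0.188 0.024] [[0.337, 0.029, 0.013], [0.43, 0.283, 0.028]]
top flat_bar 0.84 [356.6, 238.0, 93.9, 27.9] [ 0.482 -0.172  0.006] [[0.451, -0.253, 0.0], [0.511, -0.077, 0.039]]
top glue 0.68 [119.4, 237.6, 53.1, 30.7] [0.46  0.349 0.1  ] [[0.435, 0.333, 0.009], [0.489, 0.376, 0.151]]
top glue 0.39 [304.2, 139.8, 75.9, 95.4] [ 0.618 -0.034  0.026] [[0.514, -0.1, 0.02], [0.688, 0.035, 0.159]]
top tin 0.88 [466.9, 178.5, 41.3, 40.2] [ 0.581 -0.315  0.083] [[0.55, -0.354, 0.02], [0.615, -0.29, 0.087]]
scene rack 0.89 [134.2, 187.4, 318.7, 235.2] [0.664 0.141 0.046] [[0.49, -0.257, 0.003], 
[... 599 characters left out ...]
2, 0.101, 0.164]]
scene leaf_clips 0.26 [276.9, 215.9, 37.8, 21.5] [ 0.513 -0.017  0.137] [[0.497, -0.044, 0.104], [0.529, 0.01, 0.163]]
scene hammer 0.66 [336.0, 238.4, 131.4, 74.0] [0.398 0.189 0.024] [[0.339, 0.038, 0.011], [0.432, 0.29, 0.029]]
scene flat_bar 0.89 [213.4, 196.0, 66.8, 32.3] [ 0.486 -0.172  0.006] [[0.463, -0.244, 0.001], [0.516, -0.106, 0.017]]
scene glue 0.79 [450.0, 316.3, 42.5, 55.7] [0.481 0.368 0.097] [[0.453, 0.34, 0.011], [0.495, 0.394, 0.151]]
scene tin 0.72 [147.4, 169.2, 35.6, 49.1] [ 0.596 -0.309  0.081] [[0.559, -0.35, 0.02], [0.623, -0.287, 0.088]]
[ 0.17136977 -0.62700349  0.30391538] [ 3.11364497e+00  4.17851200e-01 -1.56351730e-05] 1.0 0.08559109777313431
```

Run:
```python
import cv2
a=cv2.imread("pics/top0.png")[110:330,100:520];cv2.imwrite("pics/t1.png",cv2.resize(a,(800,419),interpolation=3))
a=cv2.imread("pics/scene0.png")[130:430,120:500];cv2.imwrite("pics/s1.png",cv2.resize(a,(760,600),interpolation=3))
```

```text
(no output)
```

View pics/t1.png

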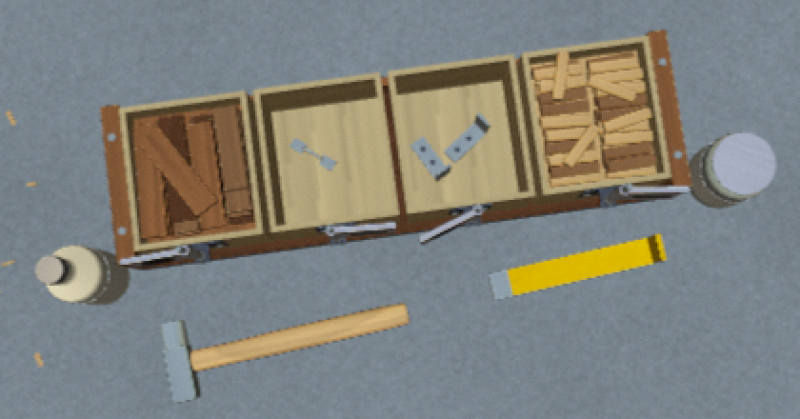

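View pics/s1.png

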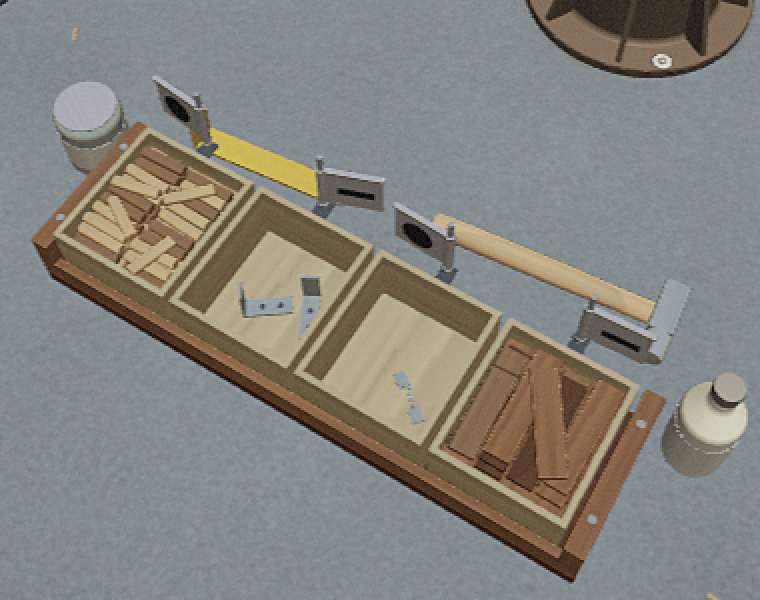

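Wedges (full, far left) is folded left and clips (empty) is folded right, so both look correct. Brackets (empty) sticks out to the left and the dowels tag (full) is folded right, so both are wrong. Next I fit the rack pose and the leaf angles.

Run:
```python
import numpy as np,cv2
T=np.load("top.npy");S=np.load("scene.npy")
# rim points -> min rect
A=np.concatenate([T.reshape(-1,3),S.reshape(-1,3)])
ok=(A[:,2]>.0945)&(A[:,2]<.101)&(A[:,0]>.47)&(A[:,0]<.75)&(A[:,1]>-.3)&(A[:,1]<.35)
r=cv2.minAreaRect(A[ok][:,:2].astype(np.float32)); print("rim rect",r)
for nm,C in(("top",T),("scene",S)):
    P=C.reshape(-1,3); 
    for n,(cx,cy) in dict(w=(.48,.257),c=(.508,.07),b=(.511,-.017),d=(.548,-.204)).items():
        k=(P[:,2]>.115)&(P[:,2]<.166)&(abs(P[:,0]-cx)<.045)&(abs(P[:,1]-cy)<.05)
        Q=P[k]; 
        if len(Q)<8: print(nm,n,len(Q));continue
        for _ in range(3):
            vx,vy,x0,y0=cv2.fitLine(Q[:,:2].astype(np.float32),cv2.DIST_HUBER,0,.001,.001).ravel()
            d=abs((Q[:,0]-x0)*vy-(Q[:,1]-y0)*vx); Q=Q[d<.006]
        t=(Q[:,0]-x0)*vx+(Q[:,1]-y0)*vy
        e=[np.round([x0+s*vx,y0+s*vy],3).tolist() for s in np.percentile(t,[1,99])]
        pk=P[(P[:,2]>.168)&(P[:,2]<.186)&(abs(P[:,0]-cx)<.06)&(abs(P[:,1]-cy)<.06)]
        print(nm,n,len(Q),"ends",e,"dir deg",np.degrees(np.arctan2(vy,vx)),"pintop",len(pk),np.round(np.median(pk,0),3) if len(pk) else "")
```

```text
rim rect ((0.5886480212211609, 0.06074008345603943), (0.1740909367799759, 0.603273332118988), 8.521087646484375)
top w 216 ends [[0.469, 0.289], [0.481, 0.226]] dir deg -79.17517 pintop 15 [0.482 0.231 0.178]
top c 186 ends [[0.501, 0.094], [0.507, 0.033]] dir deg -84.35643 pintop 11 [0.502 0.093 0.18 ]
top b 169 ends [[0.495, 0.008], [0.522, -0.047]] dir deg -63.666363 pintop 12 [ 0.523 -0.045  0.18 ]
top d 223 ends [[0.543, -0.179], [0.544, -0.243]] dir deg -88.24509 pintop 15 [ 0.543 -0.182  0.18 ]
scene w 540 ends [[0.473, 0.293], [0.486, 0.232]] dir deg -77.64288 pintop 20 [0.485 0.236 0.178]
scene c 459 ends [[0.506, 0.101], [0.511, 0.038]] dir deg -85.342384 pintop 19 [0.506 0.097 0.177]
scene b 496 ends [[0.498, 0.011], [0.528, -0.044]] dir deg -61.042107 pintop 18 [ 0.526 -0.041  0.178]
scene d 347 ends [[0.547, -0.174], [0.548, -0.24]] dir deg -89.31134 pintop 18 [ 0.546 -0.179  0.177]
```

Emit:
jog_arm([
  [[0.9,-0.7,0],[0,0,0.75],1],
  [[0.9,-0.7,0],[0,0,0.75],1],
  [[1,-0.75,0],[0,0,0],1],
  [[1,-0.75,0],[0,0,0],1],
  [[1,-0.75,0],[0,0,0],1],
])

```text
clock: 1.62
tool_pos: [0.2735, -0.5151, 0.304]
eef_rot: [3.133, 0.23, 0.0]
contact_force: [0.2, -0.3, 0.2]
finger_gap: -0.0001
grasp_force: 0.0
```

Emit:
jog_arm([
  [[1,-0.75,0],[0,0,0],1],
  [[1,-0.75,0],[0,0,0],1],
  [[1,-0.75,0],[0,0,0],1],
  [[1,-0.75,0],[0,0,0],1],
  [[1,-0.75,0],[0,0,0],1],
])

```text
clock: 2.25
tool_pos: [0.3835, -0.4041, 0.304]
eef_rot: [3.133, 0.23, 0.0]
contact_force: [0.7, -1.1, 0.4]
finger_gap: -0.0001
grasp_force: 0.0
```

Emit:
jog_arm([
  [[1,-0.75,0],[0,0,0],1],
  [[1,-0.75,0],[0,0,0],1],
  [[1,-0.75,0],[0,0,0],1],
  [[1,-0.75,0],[0,0,0],1],
  [[0,0,0],[0,0,0],1],
])

```text
clock: 2.88
tool_pos: [0.4719, -0.3147, 0.3039]
eef_rot: [-3.133, -0.234, -0.001]
contact_force: [-0.5, -0.2, -0.3]
finger_gap: -0.0001
grasp_force: 0.0
```

```bash
cat > st.py <<'E'
from h import *
import sys
y=np.radians(8.4);R=np.array([[np.cos(y),-np.sin(y)],[np.sin(y),np.cos(y)]])
PIN=dict(d=(.5445,-.1805),b=(.5245,-.0430))
o=arm.get_obs();t=np.array(o["tool_pos"]);M=cv2.Rodrigues(np.array(o["eef_rot"],float))[0]
print(o["clock"],t.round(4),"yaw",np.degrees(np.arctan2(M[1,0],M[0,0])).round(2),"F",np.round(o["contact_force"],1),"gap",round(o["finger_gap"],4))
for k,p in PIN.items(): print(k,"rack mm",(1000*R.T@(t[:2]-p)).round(1))
E
python3 st.py
python3 - <<'E'
from h import *
p=eyes.read_camera("wrist"); cv2.imwrite("pics/w0.png",p["img"]); print(p["mount"])
E
```

```text
2.875 [ 0.4719 -0.3147  0.3039] yaw 8.54 F [-0.5 -0.2 -0.3] gap -0.0001
d rack mm [ -91.4 -122.2]
b rack mm [ -91.7 -261.1]
[[-4.71531217e-04 -9.52059189e-01 -3.05913514e-01  7.72131345e-02]
 [ 9.99999872e-01 -5.04840793e-04  2.97703702e-05 -1.55677496e-03]
 [-1.82780775e-04 -3.05913461e-01  9.52059305e-01 -6.93274374e-02]
 [ 0.00000000e+00  0.00000000e+00  0.00000000e+00  1.00000000e+00]]
```

View pics/w0.png

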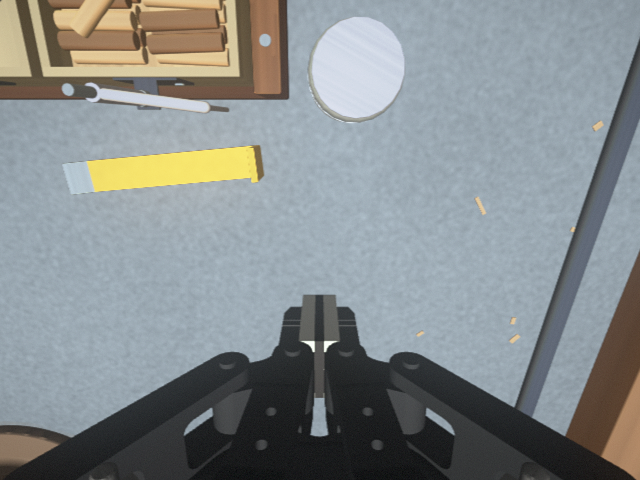

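The wrist view shows the dowels tag at (150,98), folded right and slightly off its stop. The closed fingertip at (320,310) is slim. I'll move over the spot behind the leaf and descend.

Emit:
jog_arm([
  [[0.9,-0.64,0],[0,0,0],1],
  [[0.9,-0.64,0],[0,0,0],1],
  [[0.9,-0.64,0],[0,0,0],1],
  [[0.9,-0.64,0],[0,0,0],1],
  [[0.86,-0.64,0],[0,0,0],1],
])

```text
clock: 3.55
tool_pos: [0.5695, -0.2209, 0.3039]
eef_rot: [3.133, 0.229, -0.0]
contact_force: [0.2, 0.1, 0.0]
finger_gap: 0.0002
grasp_force: 0.0
```

Emit:
jog_arm([
  [[0,0,0],[0,0,0],1],
  [[0,0,0.8],[0,0,0],1],
  [[0,0,0.8],[0,0,0],1],
])

```text
clock: 3.92
tool_pos: [0.5686, -0.2217, 0.2636]
eef_rot: [3.133, 0.229, 0.0]
contact_force: [0.8, 0.4, -0.0]
finger_gap: 0.0003
grasp_force: 0.0
```

```bash
python3 st.py
python3 - <<'E'
from h import *
p=eyes.read_camera("wrist"); cv2.imwrite("pics/w1.png",p["img"])
E
```

```text
3.925 [ 0.5686 -0.2217  0.2636] yaw 8.37 F [ 0.8  0.4 -0. ] gap 0.0003
d rack mm [ 17.8 -44.3]
b rack mm [  17.5 -183.2]
```

View pics/w1.png

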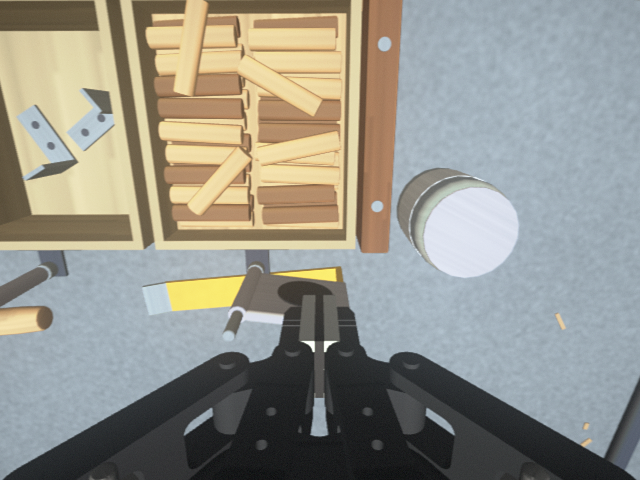

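Run:
```python
from h import *
o=arm.get_obs();M=cv2.Rodrigues(np.array(o["eef_rot"],float))[0]
p=eyes.read_camera("wrist");F=f(p);m=np.array(p["mount"]);t=np.array(o["tool_pos"])
def pj(q):
    c=m[:3,:3].T@(np.array(q)-m[:3,3]); return (c[:2]/c[2]*F+[p["cx"],p["cy"]]).round()
print("F",F)
for x in(-.011,0,.011):print("tip",x,pj([x,0,.073]),pj([x,0,.06]),"at leaf top",pj([x,0,t[2]-.163]))
# leaf top & pin from wrist depth
v,u=np.mgrid[:480,:640];z=p["range_z"]
c=np.stack([(u-p["cx"])/F*z,(v-p["cy"])/F*z,z],-1)@m[:3,:3].T+m[:3,3]
w=c@M.T+t
for a,b in((295,309),(315,299),(330,299),(320,310)): print((a,b),w[a-15 if 0 else a,b] if 0 else w[a,b].round(4), (1000*c[a,b]).round(1))
k=(w[...,2]>.155)&(w[...,2]<.168)&(c[...,1]<-.016)&(abs(w[...,0]-.545)<.03)
q=c[k]*1000
for lo in range(-5,65,10):
    s=q[(-q[:,1]>-lo-0)&(0>1)] if 0 else q[(q[:,1]>-45+lo)&(q[:,1]<-35+lo)]
    if len(s): print("tool y",-40+lo,"x",np.percentile(s[:,0],[5,50,95]).round(1),len(s))
```

```text
F 377.74136027941597
tip -0.011 [323. 335.] [323. 352.] at leaf top [322. 307.]
tip 0 [323. 312.] [323. 328.] at leaf top [322. 287.]
tip 0.011 [323. 288.] [323. 302.] at leaf top [322. 265.]
(295, 309) [ 0.5764 -0.2143  0.1926] [10.  -5.5 68.3]
(315, 299) [ 0.5715 -0.2113  0.2007] [ 5.5 -9.2 60.2]
(330, 299) [ 0.576  -0.2117  0.2188] [ 9.9 -8.2 42.1]
(320, 310) [ 0.5763 -0.2152  0.2118] [ 9.7 -4.7 49.1]
tool y -45 x [-17.8 -14.4 -12.3] 248
tool y -35 x [-19.9 -16.7 -14.2] 259
tool y -25 x [-21.2 -18.  -16.3] 244
tool y -15 x [-17.2 -17.2 -17.2] 1
```

Emit:
jog_arm([
  [[0.1,0,0.7],[0,0,0],1],
  [[0,0,0.8],[0,0,0],1],
  [[0,0,0.7],[0,0,0],1],
  [[0,0,0],[0,0,0],1],
])

```text
clock: 4.53
tool_pos: [0.5712, -0.22, 0.2075]
eef_rot: [-3.132, -0.23, 0.003]
contact_force: [0.1, 0.3, 0.1]
finger_gap: -0.0001
grasp_force: 0.0
```

```bash
python3 st.py
```

```text
4.525 [ 0.5712 -0.22    0.2075] yaw 8.41 F [0.1 0.3 0.1] gap -0.0001
d rack mm [ 20.6 -43. ]
b rack mm [  20.3 -182. ]
```

Emit:
jog_arm([
  [[-0.84,0.06,0],[0,0,0],1],
  [[-0.74,-0.18,0],[0,0,0],1],
  [[-0.6,-0.48,0],[0,0,0],1],
  [[-0.32,-0.74,0],[0,0,0],1],
  [[0,0,0],[0,0,0],1],
])

```text
clock: 5.15
tool_pos: [0.5048, -0.195, 0.2094]
eef_rot: [-3.133, -0.232, -0.0]
contact_force: [-0.1, -0.2, -0.2]
finger_gap: -0.0004
grasp_force: 0.0
```

```bash
python3 st.py
```

```text
5.15 [ 0.5048 -0.195   0.2094] yaw 8.46 F [-0.1 -0.2 -0.2] gap -0.0004
d rack mm [-41.4  -8.6]
b rack mm [ -41.7 -147.5]
```

Emit:
jog_arm([
  [[-0.08,-0.54,0],[0,0,0],1],
  [[0.14,-0.6,0],[0,0,0],1],
  [[0.4,-0.56,0],[0,0,0],1],
  [[0.5,-0.36,0],[0,0,0],1],
  [[0,0,0],[0,0,0],1],
])

```text
clock: 5.78
tool_pos: [0.5225, -0.1408, 0.2089]
eef_rot: [3.133, 0.233, 0.001]
contact_force: [-0.6, 0.2, -0.1]
finger_gap: 0.0001
grasp_force: 0.0
```

Emit:
jog_arm([
  [[0.08,0,0],[0,0,0],1],
  [[0,0,0],[0,0,0],1],
])

```text
clock: 6.02
tool_pos: [0.5233, -0.1417, 0.2088]
eef_rot: [3.133, 0.23, -0.0]
contact_force: [-0.9, 0.5, -0.3]
finger_gap: 0.0
grasp_force: 0.0
```

```bash
python3 st.py;  python3 - <<'E'
from h import *
p=eyes.read_camera("scene"); cv2.imwrite("pics/s2.png",cv2.resize(p["img"][130:330,130:480],(700,400)))
E
```

```text
6.025 [ 0.5233 -0.1417  0.2088] yaw 8.39 F [-0.9  0.5 -0.3] gap 0.0
d rack mm [-15.3  41.4]
b rack mm [-15.6 -97.5]
```

View pics/s2.png

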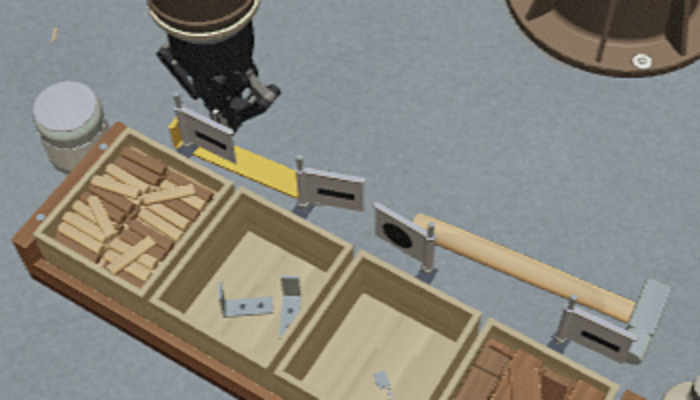

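The dowels tag is now folded left, with its bar towards the bin, and the finger is just in front of it. I'll push it home in small steps until the stop shows as force.

Emit:
jog_arm([
  [[0.1,0,0],[0,0,0],1],
  [[0,0,0],[0,0,0],1],
])

```text
clock: 6.32
tool_pos: [0.5255, -0.1412, 0.2088]
eef_rot: [-3.133, -0.23, 0.001]
contact_force: [-2.1, -0.7, -0.5]
finger_gap: 0.0
grasp_force: 1.0
```

Emit:
jog_arm([
  [[0.08,0,0],[0,0,0],1],
  [[0,0,0],[0,0,0],1],
])

```text
clock: 6.58
tool_pos: [0.5269, -0.1407, 0.2086]
eef_rot: [-3.133, -0.231, 0.003]
contact_force: [-6.9, -1.7, 1.0]
finger_gap: 0.0002
grasp_force: 3.6
```

Emit:
jog_arm([
  [[0.08,0,0],[0,0,0],1],
  [[0,0,0],[0,0,0],1],
])

```text
clock: 6.82
tool_pos: [0.5281, -0.1403, 0.2084]
eef_rot: [-3.132, -0.231, 0.006]
contact_force: [-12.0, -3.6, 3.3]
finger_gap: 0.0002
grasp_force: 6.0
```

Emit:
jog_arm([
  [[-0.5,0,0],[0,0,0],1],
  [[-0.7,0,0],[0,0,0],1],
  [[0,0,-0.9],[0,0,0],1],
  [[0,0,-0.9],[0,0,0],1],
  [[0,0,-0.9],[0,0,0],1],
])

```text
clock: 7.45
tool_pos: [0.4993, -0.145, 0.2772]
eef_rot: [3.133, 0.23, 0.0]
contact_force: [0.2, 0.1, -0.4]
finger_gap: -0.0001
grasp_force: 0.0
```

Emit:
jog_arm([
  [[0.45,-1,0],[0,0,0],1],
  [[0.45,-1,0],[0,0,0],1],
  [[0.45,-1,0],[0,0,0],1],
  [[0.45,-1,0],[0,0,0],1],
  [[0.4,-1,0],[0,0,0],1],
])

```text
clock: 8.07
tool_pos: [0.5358, -0.0126, 0.2765]
eef_rot: [3.133, 0.23, 0.001]
contact_force: [0.3, 0.0, 0.1]
finger_gap: 0.0
grasp_force: 0.0
```

Emit:
jog_arm([
  [[0.0,-0.4,0],[0,0,0],1],
  [[0,0,0],[0,0,0],1],
])

```text
clock: 8.32
tool_pos: [0.534, -0.0032, 0.2764]
eef_rot: [3.133, 0.232, -0.0]
contact_force: [-0.7, -0.4, 0.0]
finger_gap: 0.0002
grasp_force: 0.0
```

```bash
python3 st.py
```

```text
8.325 [ 0.534  -0.0032  0.2764] yaw 8.46 F [-0.7 -0.4  0. ] gap 0.0002
d rack mm [ 15.6 177. ]
b rack mm [15.3 38. ]
```

Emit:
jog_arm([
  [[0,-0.16,0.7],[0,0,0],1],
  [[0,0,0.7],[0,0,0],1],
  [[0,0,0.7],[0,0,0],1],
  [[0,0,0.6],[0,0,0],1],
  [[0,0,0],[0,0,0],1],
])

```text
clock: 8.95
tool_pos: [0.5334, 0.0001, 0.208]
eef_rot: [-3.133, -0.229, 0.003]
contact_force: [0.4, -0.5, 0.7]
finger_gap: -0.0003
grasp_force: 0.0
```

```bash
python3 st.py
```

```text
8.95 [5.334e-01 1.000e-04 2.080e-01] yaw 8.38 F [ 0.4 -0.5  0.7] gap -0.0003
d rack mm [ 15.4 180.3]
b rack mm [15.1 41.4]
```

Emit:
jog_arm([
  [[-0.64,-0.14,0],[0,0,0],1],
  [[-0.72,0.2,0],[0,0,0],1],
  [[-0.58,0.48,0],[0,0,0],1],
  [[-0.34,0.76,0],[0,0,0],1],
  [[0,0,0],[0,0,0],1],
])

```text
clock: 9.57
tool_pos: [0.4816, -0.0412, 0.2093]
eef_rot: [3.133, 0.227, 0.0]
contact_force: [0.4, -0.6, 0.2]
finger_gap: -0.0008
grasp_force: 0.0
```

```bash
python3 st.py
```

```text
9.575 [ 0.4816 -0.0412  0.2093] yaw 8.3 F [ 0.4 -0.6  0.2] gap -0.0008
d rack mm [-41.9 147. ]
b rack mm [-42.2   8. ]
```

Emit:
jog_arm([
  [[-0.06,0.52,0],[0,0,0],1],
  [[0.14,0.6,0],[0,0,0],1],
  [[0.4,0.56,0],[0,0,0],1],
  [[0.5,0.36,0],[0,0,0],1],
  [[0,0,0],[0,0,0],1],
])

```text
clock: 10.2
tool_pos: [0.5156, -0.0873, 0.2088]
eef_rot: [3.133, 0.23, 0.001]
contact_force: [0.2, 0.0, -0.1]
finger_gap: -0.0001
grasp_force: 0.0
```

Emit:
jog_arm([
  [[0.1,0,0],[0,0,0],1],
  [[0.08,0,0],[0,0,0],1],
  [[0,0,0],[0,0,0],1],
])

```text
clock: 10.58
tool_pos: [0.5179, -0.0857, 0.2087]
eef_rot: [-3.133, -0.231, 0.002]
contact_force: [-5.0, -1.8, 0.7]
finger_gap: -0.0001
grasp_force: 2.4
```

```bash
python3 st.py
```

```text
10.575 [ 0.5179 -0.0857  0.2087] yaw 8.44 F [-5.  -1.8  0.7] gap -0.0001
d rack mm [-12.5  97.7]
b rack mm [-12.8 -41.2]
```

Contact force is 5 N at the stop. One more small push, then back off and check all four tags.

Emit:
jog_arm([
  [[0.08,0,0],[0,0,0],1],
  [[0,0,0],[0,0,0],1],
  [[-0.5,0,0],[0,0,0],1],
  [[-0.7,0,0],[0,0,0],1],
  [[0,0,-0.9],[0,0,0],1],
])

```text
clock: 11.2
tool_pos: [0.4881, -0.0899, 0.2305]
eef_rot: [-3.132, -0.23, 0.006]
contact_force: [0.8, 0.2, 0.3]
finger_gap: 0.0001
grasp_force: 0.0
```

Emit:
jog_arm([
  [[0,0,-1],[0,0,0],1],
  [[0,0,-1],[0,0,0],1],
  [[0,0,-1],[0,0,0],1],
  [[0,0,-1],[0,0,0],1],
  [[0,0,0],[0,0,0],1],
])

```text
clock: 11.82
tool_pos: [0.4909, -0.0903, 0.333]
eef_rot: [3.132, 0.23, 0.005]
contact_force: [0.7, -0.6, -1.1]
finger_gap: 0.0002
grasp_force: 0.0
```

```bash
python3 st.py
cat > fit.py <<'E'
from h import *
for nm in("scene","top"):
    p=eyes.read_camera(nm); P=cloud(p).reshape(-1,3); cv2.imwrite(f"pics/{nm}3.png",cv2.resize(p["img"][110:330,110:510],(800,440)))
    for n,(px,py,s) in dict(w=(.4835,.2335,1),c=(.504,.095,-1),b=(.5245,-.043,-1),d=(.5445,-.1805,1)).items():
        cx,cy=px-.0047*s,py+.0317*s
        k=(P[:,2]>.112)&(P[:,2]<.155)&(abs(P[:,0]-cx)<.03)&(abs(P[:,1]-cy)<.028); Q=P[k]
        z=P[(P[:,2]<.19)&(P[:,2]>.15)&(abs(P[:,0]-cx)<.03)&(abs(P[:,1]-cy)<.02),2]
        if len(Q)<20: print(nm,n,len(Q));continue
        vx,vy,x0,y0=cv2.fitLine(Q[:,:2].astype(np.float32),cv2.DIST_HUBER,0,.001,.001).ravel()
        print(nm,n,len(Q),"dir",round(np.degrees(np.arctan(vx/vy)),1),"(fold=-8.4)",np.round([x0,y0],3),"top",np.round(np.percentile(z,[50,98]),4) if len(z) else "")
E
python3 fit.py
```

```text
11.825 [ 0.4909 -0.0903  0.333 ] yaw 8.41 F [ 0.7 -0.6 -1.1] gap 0.0002
d rack mm [-39.8  97.1]
b rack mm [-40.1 -41.9]
scene w 377 dir -11.6 (fold=-8.4) [0.479 0.264] top [0.1602 0.1643]
scene c 282 dir -5.1 (fold=-8.4) [0.509 0.064] top [0.1599 0.1639]
scene b 267 dir -8.6 (fold=-8.4) [ 0.531 -0.073] top [0.1603 0.1641]
scene d 284 dir -9.0 (fold=-8.4) [ 0.542 -0.149] top [0.16   0.1642]
top w 72 dir -12.3 (fold=-8.4) [0.475 0.257] top [0.1613 0.164 ]
top c 69 dir -5.3 (fold=-8.4) [0.504 0.067] top [0.1614 0.164 ]
top b 0
top d 0
```

The brackets and dowels tags are fully home. The two correct tags stand about 3° off their stops, so I'll nudge each one home gently.

Emit:
jog_arm([
  [[0,-0.93,0],[0,0,0],1],
  [[0,-0.93,0],[0,0,0],1],
  [[0,-0.93,0],[0,0,0],1],
  [[0,-0.93,0],[0,0,0],1],
  [[0,-0.93,0],[0,0,0],1],
])

```text
clock: 12.55
tool_pos: [0.473, 0.0256, 0.3303]
eef_rot: [-3.133, -0.23, 0.003]
contact_force: [0.3, 0.3, -0.1]
finger_gap: -0.0002
grasp_force: 0.0
```

Emit:
jog_arm([
  [[0,-0.93,0],[0,0,0],1],
  [[0,0,0.9],[0,0,0],1],
  [[0,0,0.9],[0,0,0],1],
  [[0,0,0.9],[0,0,0],1],
  [[0,0,0.9],[0,0,0],1],
])

```text
clock: 13.18
tool_pos: [0.4696, 0.0478, 0.2398]
eef_rot: [-3.133, -0.23, 0.002]
contact_force: [-0.3, 1.0, -0.0]
finger_gap: 0.0002
grasp_force: 0.0
```

Emit:
jog_arm([
  [[0,0,0.7],[0,0,0],1],
  [[0,0,0.7],[0,0,0],1],
  [[0,0,0],[0,0,0],1],
])

```text
clock: 13.55
tool_pos: [0.4691, 0.0478, 0.2048]
eef_rot: [-3.133, -0.23, 0.006]
contact_force: [-0.0, 0.7, 0.6]
finger_gap: 0.0001
grasp_force: 0.0
```

```bash
sed -i 's/PIN=dict(/PIN=dict(c=(.504,.095),w=(.4835,.2335),/' st.py; python3 st.py
```

```text
13.55 [0.4691 0.0478 0.2048] yaw 8.41 F [-0.   0.7  0.6] gap 0.0001
c rack mm [-41.5 -41.6]
w rack mm [ -41.4 -181.6]
d rack mm [-41.3 236.9]
b rack mm [-41.6  97.9]
```

Emit:
jog_arm([
  [[0.5,0,0],[0,0,0],1],
  [[0.4,0,0],[0,0,0],1],
  [[0.2,0,0],[0,0,0],1],
  [[0.06,0,0],[0,0,0],1],
  [[0,0,0],[0,0,0],1],
])

```text
clock: 14.18
tool_pos: [0.4983, 0.0519, 0.2064]
eef_rot: [3.133, 0.231, -0.004]
contact_force: [-8.5, -4.3, 6.5]
finger_gap: 0.0002
grasp_force: 4.5
```

Emit:
jog_arm([
  [[0.06,0,0],[0,0,0],1],
  [[0,0,0],[0,0,0],1],
])

```text
clock: 14.42
tool_pos: [0.4992, 0.052, 0.2063]
eef_rot: [3.133, 0.231, -0.006]
contact_force: [-12.0, -6.0, 8.3]
finger_gap: -0.0
grasp_force: 6.2
```

Emit:
jog_arm([
  [[-0.5,0,0],[0,0,0],1],
  [[-0.7,0,0],[0,0,0],1],
  [[0,0,-1],[0,0,0],1],
  [[0,0,-1],[0,0,0],1],
  [[0,0,-1],[0,0,0],1],
])

```text
clock: 15.05
tool_pos: [0.471, 0.048, 0.2825]
eef_rot: [-3.133, -0.23, -0.001]
contact_force: [1.6, -0.1, 0.1]
finger_gap: -0.0002
grasp_force: 0.0
```

Emit:
jog_arm([
  [[0,-0.9,0],[0,0,0],1],
  [[0,-0.9,0],[0,0,0],1],
  [[0,-0.9,0],[0,0,0],1],
  [[0,-0.9,0],[0,0,0],1],
  [[0,-0.9,0],[0,0,0],1],
])

```text
clock: 15.68
tool_pos: [0.4544, 0.1601, 0.2817]
eef_rot: [-3.133, -0.23, -0.001]
contact_force: [-0.5, -0.2, -0.6]
finger_gap: -0.0
grasp_force: 0.0
```

Emit:
jog_arm([
  [[0,-0.9,0],[0,0,0],1],
  [[0,-0.9,0],[0,0,0],1],
  [[0,-0.9,0],[0,0,0],1],
  [[0,-0.9,0],[0,0,0],1],
  [[0,-0.9,0],[0,0,0],1],
])

```text
clock: 16.3
tool_pos: [0.438, 0.2714, 0.2817]
eef_rot: [-3.133, -0.23, -0.001]
contact_force: [0.1, -1.2, 0.3]
finger_gap: -0.0002
grasp_force: 0.0
```

```bash
python3 st.py
```

```text
16.3 [0.438  0.2714 0.2817] yaw 8.42 F [ 0.1 -1.2  0.3] gap -0.0002
c rack mm [-39.5 184.1]
w rack mm [-39.5  44.1]
d rack mm [-39.4 462.6]
b rack mm [-39.7 323.7]
```

Emit:
jog_arm([
  [[0,0.08,0.8],[0,0,0],1],
  [[0,0,0.8],[0,0,0],1],
  [[0,0,0.7],[0,0,0],1],
  [[0,0,0.65],[0,0,0],1],
  [[0,0,0],[0,0,0],1],
])

```text
clock: 16.92
tool_pos: [0.4379, 0.2684, 0.207]
eef_rot: [3.133, 0.23, -0.002]
contact_force: [-0.1, -0.3, 0.6]
finger_gap: -0.0001
grasp_force: 0.0
```

Emit:
jog_arm([
  [[0.4,0,0],[0,0,0],1],
  [[0.4,0,0],[0,0,0],1],
  [[0.2,0,0],[0,0,0],1],
  [[0,0,0],[0,0,0],1],
])

```text
clock: 17.42
tool_pos: [0.4633, 0.2722, 0.2077]
eef_rot: [-3.133, -0.23, 0.001]
contact_force: [-1.8, -0.3, 0.8]
finger_gap: 0.0003
grasp_force: 0.7
```

Emit:
jog_arm([
  [[0.08,0,0],[0,0,0],1],
  [[0,0,0],[0,0,0],1],
])

```text
clock: 17.68
tool_pos: [0.4644, 0.2724, 0.2075]
eef_rot: [3.133, 0.23, -0.002]
contact_force: [-6.1, 1.4, 3.6]
finger_gap: 0.0002
grasp_force: 3.0
```

```bash
python3 st.py
```

```text
17.675 [0.4644 0.2724 0.2075] yaw 8.41 F [-6.1  1.4  3.6] gap 0.0002
c rack mm [-13.2 181.3]
w rack mm [-13.2  41.3]
d rack mm [-13.  459.7]
b rack mm [-13.3 320.8]
```

Emit:
jog_arm([
  [[0.06,0,0],[0,0,0],1],
  [[0,0,0],[0,0,0],1],
  [[-0.5,0,0],[0,0,0],1],
  [[-0.6,0,0],[0,0,0],1],
  [[0,0,-1],[0,0,0],1],
])

```text
clock: 18.3
tool_pos: [0.4369, 0.2679, 0.2316]
eef_rot: [3.131, 0.231, -0.006]
contact_force: [1.0, 0.2, 0.0]
finger_gap: 0.0002
grasp_force: 0.0
```

Emit:
jog_arm([
  [[0,0,-1],[0,0,0],1],
  [[0,0,-1],[0,0,0],1],
  [[0,0,-1],[0,0,0],1],
  [[0,0,-1],[0,0,0],1],
  [[0,0,0],[0,0,0],1],
])

```text
clock: 18.92
tool_pos: [0.4395, 0.269, 0.3343]
eef_rot: [-3.132, -0.231, -0.005]
contact_force: [0.7, 0.7, -0.8]
finger_gap: 0.0002
grasp_force: 0.0
```

```bash
python3 st.py; python3 fit.py
```

```text
18.925 [0.4395 0.269  0.3343] yaw 8.42 F [ 0.7  0.7 -0.8] gap 0.0002
c rack mm [-38.4 181.5]
w rack mm [-38.4  41.5]
d rack mm [-38.3 460. ]
b rack mm [-38.6 321.1]
scene w 370 dir -8.6 (fold=-8.4) [0.482 0.257] top [0.1605 0.1648]
scene c 297 dir -8.6 (fold=-8.4) [0.51  0.065] top [0.16   0.1638]
scene b 269 dir -8.5 (fold=-8.4) [ 0.531 -0.073] top [0.1601 0.1648]
scene d 279 dir -9.2 (fold=-8.4) [ 0.542 -0.149] top [0.1604 0.1645]
top w 47 dir -10.6 (fold=-8.4) [0.475 0.262] top [0.1616 0.1642]
top c 72 dir -8.8 (fold=-8.4) [0.505 0.064] top [0.1613 0.1644]
top b 66 dir -8.5 (fold=-8.4) [ 0.527 -0.079] top [0.1615 0.1652]
top d 71 dir -7.6 (fold=-8.4) [ 0.536 -0.14 ] top [0.1617 0.1649]
```

View pics/scene3.png

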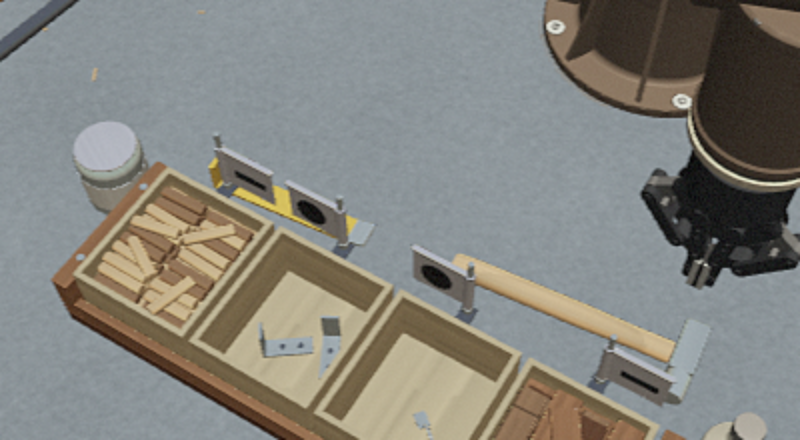

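The picture shows all four tags fully folded. Dowels (245,180) and wedges (640,375) show their bars to the bins, so their discs face the robot. Brackets (312,210) and clips (437,275) are the reverse. No leaf has risen, and the tools, bottle and tin have not moved.

```bash
python3 -c "
from plant import workorder; print(workorder.sign_off())"
```

```text
the job is handed in; nothing more can be done
None
```

The job is handed in: the dowels and wedges tags now turn their disc to the robot and the brackets and clips tags their bar, all four fully folded (I also nudged wedges and clips about 3° onto their stops), no leaf lifted, and the tools, bottle and tin not touched.

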